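Seat a conical tube in a swing-out rotor bucket and rock-test it

ROBOT

A 6-joint arm with a two-finger parallel gripper is mounted at the origin on the work surface. World frame = base frame: x ahead of the robot, y to its left, z up, the work surface at z = 0. Lengths are in m, angles in rad, forces in N, time in s.
With the tool pointing down it reaches from about 0.25 to 0.775 m from the base axis. Payload 4 kg.
Tool frame: the origin (TCP) lies at the very end of the fingers, on their centre line; the grasp point (between the pads) lies 19 mm behind it (robot.hold_point_z is the distance from the TCP to the grasp point, in m); z points along the fingers, y is the line along which they close (so a half turn about z gives the same grasp; the last joint's range is limited). The gripper opens to 94 mm and grips with 3 to 60 N. Pads are 16 mm wide; open, the fingers measure 119 mm over their backs; the gripper's body (75 mm by 177 mm) begins 78 mm behind the grasp point.
Start: joints at [1.242, 0.087, 1.371, -0, 1.684, -0.103], TCP at [0.123, 0.536, 0.206] pointing down, gripper open.
Joint ranges: [-3.1, 3.1], [-0.76, 2.03], [0.27, 2.55], [-1.08, 4.22], [0.17, 2.65], [-2.57, 2.57]. Speed limits (rad/s): [2.79, 2.79, 3.14, 3.14, 3.14, 3.14].

INTERFACE

Orientations are given as [roll, pitch, yaw] about the fixed x, y, z axes, in that order (R = Rz(yaw) Ry(pitch) Rx(roll)).
In Python, from bench import robot gives the robot as it stands.
- The arm moves only by the tool carry_out, never from a script. Its argument "steps" is a list of rows, each a list of 3 entries, a list of its own where there are three numbers: the shift along the tool's x, y, z in m, then the turn about the tool's z in units of 10 degrees (1.0 is 10 degrees), then the closure, from -1 (fully open) to 1 (shut). In form: [[[tx, ty, tz], roll, jaw], ...]. A call has 1 to 10 rows; each row is the pose to reach, as a shift and turn from the pose commanded when the call began, along the tool's axes at that moment; what a row does not reach only later rows make up. A row lasts 1/8 s, in which the tool goes at most 62.5 mm and 10.7 degrees, less where a joint would pass 70% of its speed; a pose out of reach is approached as far as the arm can. A call with a gripper value outside its range is refused whole. The fingers move at their own pace and stop on an object; the grip force is fixed at half the most. Time passes only in rows, so rows that repeat a pose let the fingers close. It gives the time, the measured TCP pose, the force, the opening and the grip force at its end, in the units of the state.
- robot.get_obs(): the state, without advancing time (a new reading comes with each control period).
- robot.snapshot(name): name is "scene" or "top" or "wrist"; returns a dict with "image" (420x560x3 uint8, red, green, blue), "z_map" (420x560 float32, m along the optical axis (not along the pixel's ray), 0 where there is no reading), "mtx" (3x3 intrinsics, pixels), "R" (3x3) and "t" (3): a world point X has camera coordinates R X + t. Camera axes: x right, y down, z forward; pixel columns grow to the right and rows downward; lengths in m; the calibration is good to about 2 mm. A picture is of the moment at which its call begins.
- robot.close_job(): hands the job in; it is judged then, once.
The state is a dict: "time": time; "joint_positions": joint angles; "qvel": joint speeds; "joint_torque": joint torques, N m; "tool_pos": TCP position; "ee_rot": TCP orientation; "wrist_force": force on the tool from outside, world axes, zero at the start; "wrist_torque": the same for the moment, N m; "width": finger opening in m; "finger_force": force on a finger pad.
Only numpy, scipy, OpenCV 4.12 (cv2) and the standard library are available. Lean on these libraries where they do the work, as an engineer would, in place of code of your own. Each camera call takes 0.05 s, during which the arm holds its last target. There are 200 camera calls.

TASK

Take the orange-capped glass tube from the rack and push it down into the red-rimmed empty bucket of the centrifuge rotor until you feel its cone sit firmly home in the rubber cushion at the bottom, easing off as soon as it does, because glass pressed too hard will crack. With the tube left home, rock the bucket about 25 degrees on its pivots, foot outward from the rotor's centre, to check that it swings freely, then let go so that it hangs plumb and still. Leave everything else where it is.

Things in the scene. Friction and masses are not known exactly. Their poses are not given: they have to be found in the camera images.
- tube_mid (a point): The tube to seat: amber glass conical tube, 118 mm long, 0.16 kg, orange cap. Point: its centre, 59 mm above the cone's tip; z runs up the tube. Cap 34 mm diameter, 18 mm tall, its centre 50 mm above this point. Glass body 29 mm diameter; the foot is a cone 22 mm tall down to a flat tip 8 mm across. Starts upright in an end hole of the rack.
- tube2_mid (a point): A like tube with a green cap in the other end hole of the rack: leave it alone. Centre of that tube, half-way up.
- rack_top (a point): Blue block rack, fixed, 75 x 205 x 66 mm (its x, y, z); centre of its top face. Three holes, 31 mm wide and 56 mm deep, lie in a row along its y axis, 65 mm apart; the middle one is empty. The tubes stand upright on their tips and slip out straight up.
- bucket_mouth (a point): Centre of the mouth of the empty, red-rimmed bucket: 38 mm inside, 49 mm over the rim, 88 mm tall. z points up out of it, x outward from the rotor's centre. Four sprung rubber ribs inside grip the tube: 2 to 6 N of steady drag once its tip is 28 to 37 mm deep, and it stays where let go. The tip of a tube that is home lies 54 to 82 mm below this point: spacers differ, so it must be felt.
- bucket_pivot (a point): Midpoint of the empty bucket's pivot axis, 8 mm below its mouth, 125 mm above the bench, 95 mm from the rotor's centre. The bucket turns about the y axis of this frame on two side pins.
- bucket (a joint): Swing of the empty bucket, rad: 0 hanging plumb, positive when its foot swings outward from the rotor's centre (its mouth and the tube's cap then tip inward). Free from -0.35 to 1.4. It swings back by its own weight and settles in about a second; 1 to 2 N at the cap tips it 0.4 rad.
- cushion (a joint): How far the coned rubber cushion at the bottom of the bucket is pressed down, m: 0 untouched, at most 0.006. It yields 1 mm per 4 N. 6 to 11 N on the cushion (1.5 to 2.7 mm), over and above the drag of the ribs, seats the tube well; 14 N (3.5 mm) is too much for the glass.
- slide_box: White microscope-slide box, 88 x 118 x 36 mm, a bystander. Origin at the centre of its underside.
- petri: Glass Petri dish, 94 mm diameter, 15 mm tall, a bystander. Origin at the centre of its underside.
- marker: Black-capped white marker pen, 125 mm long, a bystander. Origin at the middle of its underside.
- keytag: White key tag with a key, 60 x 90 mm, a bystander. Origin at the middle of the tag's underside.
- forceps: Steel forceps, 120 mm long, a bystander. Origin at the middle of the underside.
- beaker: Glass beaker, 84 mm diameter, 110 mm tall, a bystander. Origin at the centre of its underside.
- rotor: Alloy four-bucket swing-out rotor on its fixed bench stand; origin on the bench below its centre, x toward the empty bucket. The other three buckets, 90 degrees apart on the same 95 mm circle, hold white-capped tubes that reach 183 mm above the bench. The hub nut reaches 162 mm, the arms 136 mm.
There are look-alikes about, which are no part of the job. Leave any grey or pink look-alike of the part that bears tube_mid alone.

How it is judged:
By the outcome, as a careful person would: the job done as asked, in the order asked, and still so for the second after the job is handed in, with the robot touching nothing.
It also fails if it takes over 54 s, if anything falls off the work surface, if the arm or the gripper's body presses on something with over 40 N, if the wrist force passes 120 N, or if a joint passes its speed limit or range.

## Working session

There is one attempt and no reset: what is moved stays moved. The work goes in short steps, Python scripts to look and compute and a tool call to move; the robot and the scene stay as the last step left them, time stands still between calls to the robot, and variables do not carry over. Pictures are saved under pics/ and viewed, at most 10 in all, crops included, and the job is handed in when it is done.

Besides the shell and the picture viewer there is one more tool, called after "Call:" as name([rows], argument=value, ...), one row to a line, values as JSON. carry_out: Moves the arm, as the interface text tells. Its arguments: {"type":"object","properties":{"steps":{"type":"array","items":{"type":"array"}}},"required":["steps"]}

```bash
mkdir -p pics
cat > h.py <<'E'
import numpy as np, cv2
from bench import robot
def snap(n,f=None):
    s=robot.snapshot(n)
    if f: cv2.imwrite('pics/'+f,cv2.cvtColor(s['image'],cv2.COLOR_RGB2BGR))
    return s
def pts(s):
    h,w=s['z_map'].shape
    v,u=np.mgrid[:h,:w]
    z=s['z_map']; K=np.array(s['mtx'])
    c=np.stack([(u-K[0,2])/K[0,0]*z,(v-K[1,2])/K[1,1]*z,z],-1)
    return (c-np.array(s['t']))@np.array(s['R'])
def ray(s,u,v,zp):
    K=np.array(s['mtx']);R=np.array(s['R']);C=-R.T@np.array(s['t'])
    d=R.T@np.linalg.inv(K)@np.array([u,v,1.]); return C+d*(zp-C[2])/d[2]
E
python3 - <<'E'
from h import *
for n in ['scene','top']:
    s=snap(n,n+'.png'); print(n,np.round(-np.array(s['R']).T@s['t'],3))
o=robot.get_obs(); print(o)
E
```

```text
scene [1.323 0.738 1.087]
top [0.207 0.04  1.863]
{'time': 0.1, 'joint_positions': array([ 1.24190087e+00,  8.78579746e-02,  1.37204463e+00, -2.77399593e-05,
        1.68361812e+00, -1.03139490e-01]), 'qvel': array([ 1.24806861e-03, -1.07764175e-03, -2.90336006e-03, -1.04767095e-03,
       -1.97447934e-04, -2.56336480e-05]), 'joint_torque': array([ 2.52428850e-03, -3.41250336e+01, -3.03301942e+01,  7.20334821e-02,
        3.03359097e-02, -1.11930829e-04]), 'tool_pos': array([0.12299215, 0.53557646, 0.20446354]), 'ee_rot': array([-3.13967199e+00, -1.71085100e-04,  2.91583343e+00]), 'wrist_force': array([-0.27706166, -0.6720806 , -0.47223564]), 'wrist_torque': array([ 0.06866495, -0.0056603 ,  0.01323615]), 'finger_force': 0.0, 'width': 0.09394985161662553}
```

View pics/scene.png

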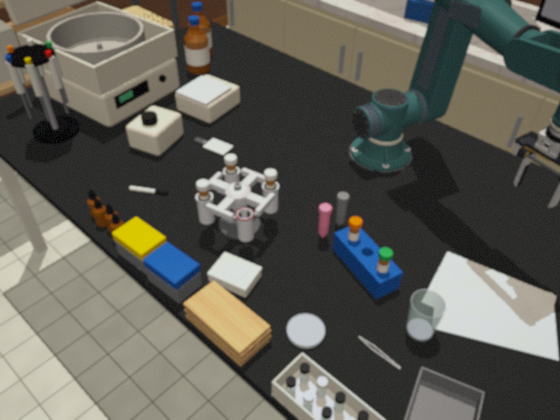

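View pics/top.png

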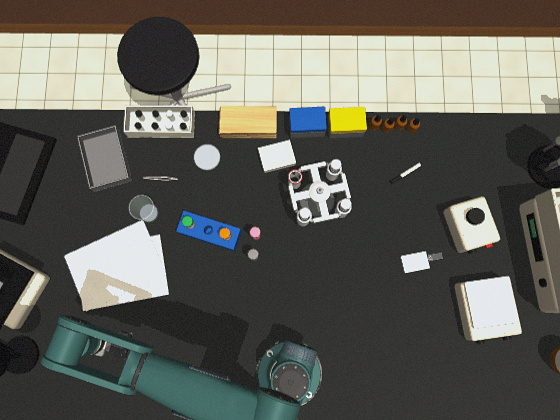

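The top view shows the orange cap at (225,234) in the blue rack and the green cap at (188,221). The red-rimmed bucket is at (295,177), with the rotor hub at (320,192). The pink and grey look-alikes at (255,232) and (253,254) stand near the orange tube.

Run:
```python
from h import *
def blob(s,lo,hi,win):
    h=cv2.cvtColor(s['image'],cv2.COLOR_RGB2HSV)
    m=cv2.inRange(h,np.array(lo),np.array(hi)); w=np.zeros_like(m); x0,y0,x1,y1=win; w[y0:y1,x0:x1]=1; m=m*w
    c=max(cv2.findContours(m,cv2.RETR_EXTERNAL,cv2.CHAIN_APPROX_NONE)[0],key=cv2.contourArea)
    k=np.zeros_like(m); cv2.drawContours(k,[c],-1,1,-1)
    return k>0,c
T=snap('top');S=snap('scene')
for n,s,lo,hi,w in [('orange',T,(8,150,90),(20,255,255),(215,222,238,246)),('green',T,(45,100,60),(80,255,255),(175,210,200,235)),('red',T,(0,100,60),(6,255,255),(285,165,308,192)),
  ('red2',T,(170,100,60),(180,255,255),(285,165,308,192)),
  ('orangeS',S,(8,150,90),(20,255,255),(340,210,370,232)),('rack',T,(100,150,60),(125,255,255),(170,205,245,255))]:
    try:
        k,c=blob(s,lo,hi,w); P=pts(s)[k]; (cx,cy),(a,b),g=cv2.minAreaRect(c)
        print(n,k.sum(),(round(cx,1),round(cy,1)),round(a,1),round(b,1),round(g,1),'med',np.median(P,0).round(4),'max z',np.percentile(P[:,2],[5,50,95]).round(3))
        for z in (0.133,0.128,.0):print('  ray z',z,ray(s,cx,cy,z).round(4))
        if n=='rack': print([ray(s,*q,.066).round(4) for q in cv2.boxPoints(((cx,cy),(a,b),g))])
    except Exception as e: print(n,e)
# rotor tops: white caps z~0.183, hub
P=pts(T); sub=np.zeros(P.shape[:2],bool); sub[150:230,280:360]=1
m=(sub&(P[...,2]>.172)&(P[...,2]<.2)).astype(np.uint8)
n,l,st,ce=cv2.connectedComponentsWithStats(m)
for i in range(1,n):
    if st[i,4]>15: print('cap',st[i,4],ce[i].round(1),ray(T,*ce[i],.183).round(4))
m=(sub&(P[...,2]>.145)&(P[...,2]<.17)).astype(np.uint8)
n,l,st,ce=cv2.connectedComponentsWithStats(m)
for i in range(1,n):
    if st[i,4]>15: print('hub',st[i,4],ce[i].round(1),ray(T,*ce[i],.162).round(4))
for n,w in (('pink',(248,225,263,240)),('grey',(246,247,261,262)),('rackz',(200,222,206,228)),('box',(262,145,295,168))):
    q=P[w[1]:w[3],w[0]:w[2]].reshape(-1,3); print(n,np.percentile(q[:,2],95).round(3),np.median(q[q[:,2]>np.percentile(q[:,2],60)],0).round(3))
```

```text
orange 85 (224.5, 233.0) 10.0 9.0 90.0 med [0.4506 0.2123 0.1273] max z [0.119 0.127 0.134]
  ray z 0.133 [0.4498 0.2124 0.133 ]
  ray z 0.128 [0.4505 0.2129 0.128 ]
  ray z 0.0 [0.4684 0.2257 0.    ]
green 90 (187.0, 221.0) 9.8 9.8 63.4 med [0.4895 0.3376 0.1261] max z [0.116 0.126 0.134]
  ray z 0.133 [0.4882 0.3362 0.133 ]
  ray z 0.128 [0.489  0.3371 0.128 ]
  ray z 0.0 [0.5098 0.359  0.    ]
red 25 (296.0, 178.6) 9.6 14.4 57.5 med [ 0.6293 -0.0266  0.1326] max z [0.027 0.133 0.137]
  ray z 0.133 [ 0.6341 -0.0199  0.133 ]
  ray z 0.128 [ 0.6354 -0.0201  0.128 ]
  ray z 0.0 [ 0.667  -0.0245  0.    ]
red2 1 (288.0, 177.0) 0.0 0.0 0.0 med [0.6386 0.0067 0.1356] max z [0.136 0.136 0.136]
  ray z 0.133 [0.6393 0.0067 0.133 ]
  ray z 0.128 [0.6406 0.0066 0.128 ]
  ray z 0.0 [0.6726 0.0041 0.    ]
orangeS 186 (354.5, 222.5) 14.1 15.6 45.0 med [0.4575 0.2176 0.1245] max z [0.    0.124 0.131]
  ray z 0.133 [0.4666 0.2224 0.133 ]
  ray z 0.128 [0.4621 0.2197 0.128 ]
  ray z 0.0 [0.3472 0.1506 0.    ]
rack 1465 (208.7, 230.1) 62.3 24.0 17.8 med [0.4682 0.2755 0.066 ] max z [0.011 0.066 0.129]
  ray z 0.133 [0.4587 0.2642 0.133 ]
  ray z 0.128 [0.4594 0.2649 0.128 ]
  ray z 0.0 [0.478  0.2815 0.    ]
[array([0.4609, 0.3856, 0.066 ]), array([0.5398, 0.3641, 0.066 ]), array([0.4759, 0.1602, 0.066 ]), array([0.3981, 0.1832, 0.066 ])]
cap 91 [335.6 164.6] [ 0.6695 -0.1462  0.183 ]
cap 97 [345.4 204.1] [ 0.5393 -0.1762  0.183 ]
cap 92 [304.6 212.9] [ 0.5097 -0.0458  0.183 ]
hub 95 [319.8 191.1] [ 0.5859 -0.0963  0.162 ]
pink 0.124 [0.456 0.114 0.118]
grey 0.122 [0.383 0.119 0.118]
rackz 0.071 [0.482 0.293 0.07 ]
box 0.043 [0.739 0.041 0.04 ]
```

Call:
carry_out([
  [[-0.04,-0.025,0],1,-1],
  [[-0.1,-0.06,0],2,-1],
  [[-0.16,-0.1,0],3,-1],
  [[-0.21,-0.13,0],4,-1],
  [[-0.26,-0.16,0],5,-1],
  [[-0.31,-0.19,0],6,-1],
  [[-0.35,-0.215,0],7,-1],
  [[-0.38,-0.235,0],8,-1],
  [[-0.3915,-0.2416,0],9,-1],
  [[-0.3915,-0.2416,0],10,-1],
])

```text
time: 1.45
tool_pos: [0.4513, 0.2118, 0.205]
ee_rot: [-3.141, 0.001, 1.162]
wrist_force: [0.5, -0.8, -0.3]
width: 0.0938
finger_force: 0.0
```

Run:
```python
from h import *
s=snap('wrist','w1.png'); o=robot.get_obs(); print(o['time'],o['tool_pos'],o['ee_rot'],o['joint_positions'])
print((-np.array(s['R']).T@s['t']).round(3))
h=cv2.cvtColor(s['image'],cv2.COLOR_RGB2HSV); P=pts(s)
m=cv2.inRange(h,np.array((8,150,80)),np.array((20,255,255)))
n,l,st,ce=cv2.connectedComponentsWithStats(m)
for i in range(1,n):
    if st[i,4]>150:
        p=P[l==i]; t=p[p[:,2]>np.percentile(p[:,2],60)]; print(st[i],ce[i].round(1),np.percentile(p,[5,50,95],axis=0).round(4).tolist())
        top=((l==i)&(P[...,2]>np.percentile(p[:,2],95)-.004)).astype(np.uint8)
        c=max(cv2.findContours(top,0,2)[0],key=cv2.contourArea);(u,v),r=cv2.minEnclosingCircle(c);print('top',u,v,r,ray(s,u,v,.128))
```

```text
1.5 [0.45097068 0.21217358 0.20507128] [-3.14103587e+00  4.70153653e-04  1.15952542e+00] [ 3.25925721e-01 -2.75528855e-02  1.48933227e+00  2.63573875e-05
  1.68054154e+00  7.37199636e-01]
[0.482 0.286 0.384]
[252 183  45  44 721] [267.6 203.4] [[0.436, 0.2133, 0.114], [0.4466, 0.2221, 0.1278], [0.465, 0.2319, 0.1293]]
top 273.2878723144531 209.10606384277344 22.151859283447266 [0.4505285  0.21766404 0.128     ]
[  34  331   44   74 1178] [ 53.8 366.2] [[0.4135, 0.248, 0.3113], [0.4169, 0.256, 0.3193], [0.4188, 0.2602, 0.3234]]
top 50.5 376.6091003417969 27.61370849609375 [0.21815715 0.15727558 0.128     ]
[ 474  331   41   74 1145] [496.5 365.5] [[0.501, 0.2099, 0.3111], [0.5045, 0.2181, 0.319], [0.5068, 0.222, 0.3231]]
top 500.5 377.5 26.617761611938477 [0.5675864  0.00476117 0.128     ]
```

View pics/w1.png

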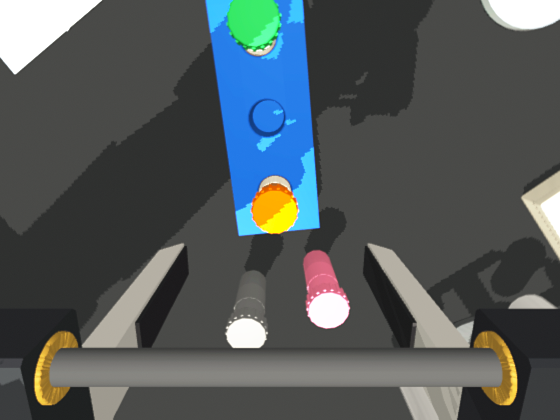

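The wrist view shows the orange cap (sunlit half yellow) at about (274,209). It sits near the line between the fingertips at (185,245) and (370,245). I'll refine the cap centre with the yellow half included, and measure the bucket too.

Run:
```python
from h import *
s=snap('wrist'); P=pts(s); h=cv2.cvtColor(s['image'],cv2.COLOR_RGB2HSV)
w=np.zeros(P.shape[:2],bool); w[165:245,240:310]=1
m=(w&(h[...,1]>130)&(h[...,0]>5)&(h[...,0]<40)&(P[...,2]>.1235)).astype(np.uint8)
c=max(cv2.findContours(m,0,cv2.CHAIN_APPROX_NONE)[0],key=cv2.contourArea);(u,v),ab,_=cv2.fitEllipse(c)
print(u,v,ab,np.median(P[m>0],0),ray(s,u,v,.128), cv2.boundingRect(c))
hg=(h[...,0]>45)&(h[...,0]<80)&(h[...,1]>120)&(P[...,2]>.1235); print('green',np.percentile(P[hg],[2,50,98],axis=0).round(4))
p=P[m>0]; print('extent mid',(np.percentile(p,1,axis=0)+np.percentile(p,99,axis=0))/2, np.ptp(p,0))
# rack top edges
r=(h[...,0]>95)&(h[...,0]<125)&(h[...,1]>120)&(abs(P[...,2]-.066)<.004); 
q=P[r][:,:2]; (cx,cy),(a,b),g=cv2.minAreaRect(q.astype(np.float32)); print('rack',cx,cy,a,b,g)
```

```text
274.78924560546875 210.68072509765625 (44.213706970214844, 44.3344841003418) [0.45074689 0.21669111 0.12824607] [0.45075677 0.21652093 0.128     ] (252, 188, 46, 46)
green [[0.4736 0.3234 0.1248]
 [0.4879 0.3375 0.1282]
 [0.504  0.3516 0.1298]]
extent mid [0.45083715 0.21604672 0.12706139] [0.04884018 0.08851095 0.26087169]
rack 0.4684511125087738 0.27350711822509766 0.1980898231267929 0.07519111037254333 72.6380844116211
```

Call:
carry_out([
  [[0.003,-0.0015,0.02],0.85,-1],
  [[0.003,-0.0015,0.06],0.85,-1],
  [[0.003,-0.0015,0.09],0.85,-1],
  [[0.003,-0.0015,0.105],0.85,-1],
  [[0.003,-0.0015,0.105],0.85,-1],
  [[0.003,-0.0015,0.105],0.85,1],
  [[0.003,-0.0015,0.105],0.85,1],
  [[0.003,-0.0015,0.105],0.85,1],
  [[0.003,-0.0015,0.105],0.85,1],
  [[0.003,-0.0015,0.105],0.85,1],
])

```text
time: 2.8
tool_pos: [0.4504, 0.2163, 0.1006]
ee_rot: [3.142, -0.0, 1.022]
wrist_force: [-0.2, 0.4, 0.0]
width: 0.0472
finger_force: 0.0
```

Call:
carry_out([
  [[0,0,0],0,1],
  [[0,0,0],0,1],
  [[0,0,0],0,1],
  [[0,0,0],0,1],
  [[0,0,0],0,1],
])

```text
time: 3.42
tool_pos: [0.4505, 0.2162, 0.1005]
ee_rot: [3.141, -0.0, 1.022]
wrist_force: [-0.8, 0.2, 0.8]
width: 0.0332
finger_force: 30.0
```

Call:
carry_out([
  [[0,0,-0.015],0,1],
  [[0,0,-0.05],0,1],
  [[0,0,-0.1],0,1],
  [[0,0,-0.14],0,1],
  [[0,0,-0.15],0,1],
  [[-0.01,0.03,-0.15],0.07,1],
  [[-0.028,0.08,-0.15],0.07,1],
  [[-0.049,0.14,-0.15],0.07,1],
  [[-0.07,0.2,-0.15],0.07,1],
  [[-0.087,0.248,-0.15],0.07,1],
])

```text
time: 4.68
tool_pos: [0.6169, 0.011, 0.2481]
ee_rot: [-3.138, 0.001, 1.009]
wrist_force: [1.0, 0.6, -1.1]
width: 0.0335
finger_force: 30.0
```

Call:
carry_out([
  [[-0.007,0.02,0],0,1],
  [[-0.011,0.032,0],0,1],
  [[-0.012,0.0345,0],0,1],
  [[-0.012,0.0345,0],0,1],
  [[-0.012,0.0345,0],0,1],
])

```text
time: 5.3
tool_pos: [0.639, -0.0146, 0.2511]
ee_rot: [3.141, -0.001, 1.012]
wrist_force: [0.1, 0.4, -1.3]
width: 0.0333
finger_force: 30.0
```

Run:
```python
from h import *
o=robot.get_obs(); print(o['time'],o['tool_pos'],o['ee_rot'],o['wrist_force'],o['width'])
s=snap('wrist','w2.png'); S=snap('scene')
im=cv2.cvtColor(S['image'],cv2.COLOR_RGB2BGR)[120:260,170:310]
cv2.imwrite('pics/s2.png',cv2.resize(im,None,fx=4,fy=4,interpolation=cv2.INTER_CUBIC))
P=pts(s)
h=cv2.cvtColor(s['image'],cv2.COLOR_RGB2HSV)
red=((h[...,0]<7)|(h[...,0]>172))&(h[...,1]>110)&(abs(P[...,2]-.133)<.006)
q=P[red]; print(red.sum(), np.percentile(q,[2,50,98],axis=0).round(4))
A=np.c_[2*q[:,:2],np.ones(len(q))]; r=np.linalg.lstsq(A,(q[:,:2]**2).sum(1),rcond=None)[0]; print('circ',r[:2],np.sqrt(r[2]+r[0]**2+r[1]**2))
```

```text
5.3 [ 0.63902469 -0.01459728  0.25111625] [ 3.14115898e+00 -6.23209466e-04  1.01150223e+00] [ 0.08956758  0.41451706 -1.26066751] 0.033293762230695884
365 [[ 0.6179 -0.0362  0.1307]
 [ 0.6517 -0.0036  0.1331]
 [ 0.6649  0.0096  0.1345]]
circ [ 0.64136197 -0.01401002] 0.02307894027078985
```

View pics/w2.png

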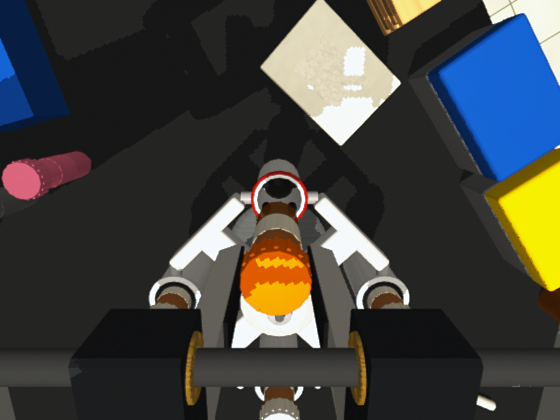

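View pics/s2.png

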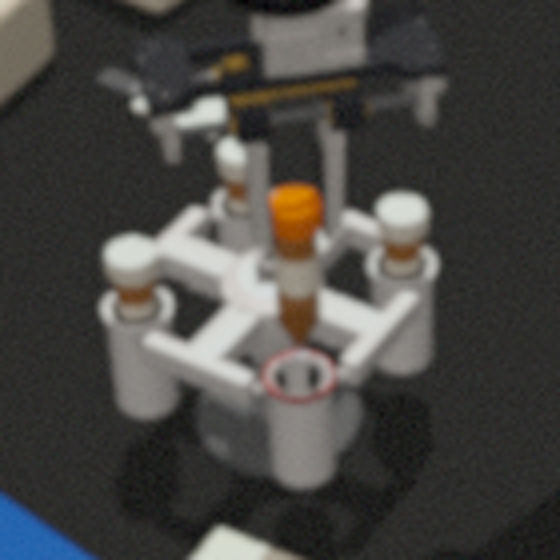

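The wrist view shows the red rim centred at about (279,200) and the held cap at (276,283). In the scene crop the tube hangs plumb above and slightly behind the mouth at (300,372). I'll check the cap centre and tube tilt before going in.

Run:
```python
from h import *
o=robot.get_obs(); y=o['ee_rot'][2]; X=np.array([np.cos(y),np.sin(y)]);Y=np.array([np.sin(y),-np.cos(y)]); t=o['tool_pos'][:2]
for n in ('wrist','top'):
    s=snap(n); P=pts(s); h=cv2.cvtColor(s['image'],cv2.COLOR_RGB2HSV)
    m=((h[...,0]>5)&(h[...,0]<35)&(h[...,1]>130)&(P[...,2]>.274)&(P[...,2]<.285)&(np.linalg.norm(P[...,:2]-t,axis=-1)<.04)).astype(np.uint8)
    if m.sum()<30: print(n,m.sum()); continue
    c=max(cv2.findContours(m,0,cv2.CHAIN_APPROX_NONE)[0],key=cv2.contourArea);(u,v),r=cv2.minEnclosingCircle(c); p=ray(s,u,v,.279)[:2]-t; print(n,'cap-tcp in tool',p@X,p@Y)
s=snap('scene');P=pts(s);h=cv2.cvtColor(s['image'],cv2.COLOR_RGB2HSV)
near=(np.linalg.norm(P[...,:2]-t,axis=-1)<.035)&(P[...,2]>.155)
for a,b in ((.165,.18),(.18,.2),(.2,.22),(.22,.245),(.262,.275)):
    k=near&(P[...,2]>a)&(P[...,2]<b)
    if k.sum()>4: p=P[k][:,:2].mean(0)-t; print(a,k.sum(),p@X,p@Y)
```

```text
wrist cap-tcp in tool 0.001925213551794848 -0.0014701329551778115
top 0
0.165 11 0.009296181743860347 0.00310015128051991
0.18 57 0.01141349218211232 0.003328989980770046
0.2 60 0.011995538737597209 0.004147706661447643
0.22 87 0.012225303659943183 0.0019835712445586923
0.262 92 0.011954500596509657 0.0012533043898240467
```

Call:
carry_out([
  [[0,0.0015,0],0,1],
  [[0,0.0015,0.005],0,1],
  [[0,0.0015,0.02],0,1],
  [[0,0.0015,0.035],0,1],
  [[0,0.0015,0.045],0,1],
  [[0,0.0015,0.05],0,1],
  [[0,0.0015,0.05],0,1],
  [[0,0.0015,0.05],0,1],
])

```text
time: 6.55
tool_pos: [0.6408, -0.0165, 0.201]
ee_rot: [3.141, -0.0, 1.01]
wrist_force: [-1.0, 0.3, -1.6]
width: 0.0334
finger_force: 30.0
```

Call:
carry_out([
  [[0.0005,-0.0005,0.003],0,1],
  [[0.0005,-0.0005,0.006],0,1],
  [[0.0005,-0.0005,0.009],0,1],
  [[0.0005,-0.0005,0.012],0,1],
  [[0.0005,-0.0005,0.015],0,1],
  [[0.0005,-0.0005,0.018],0,1],
  [[0.0005,-0.0005,0.02],0,1],
  [[0.0005,-0.0005,0.022],0,1],
  [[0.0005,-0.0005,0.022],0,1],
])

```text
time: 7.68
tool_pos: [0.641, -0.0159, 0.1788]
ee_rot: [3.141, -0.001, 1.01]
wrist_force: [-0.0, 1.1, 3.4]
width: 0.0332
finger_force: 30.0
```

Call:
carry_out([
  [[0,0,0.002],0,1],
  [[0,0,0.004],0,1],
  [[0,0,0.006],0,1],
  [[0,0,0.007],0,1],
  [[0,0,0.007],0,1],
])

```text
time: 8.3
tool_pos: [0.6406, -0.016, 0.1712]
ee_rot: [-3.142, -0.0, 1.01]
wrist_force: [1.4, 1.9, 2.2]
width: 0.0337
finger_force: 30.0
```

Call:
carry_out([
  [[0,0,0.001],0,1],
  [[0,0,0.002],0,1],
  [[0,0,0.002],0,1],
])

```text
time: 8.68
tool_pos: [0.6407, -0.0159, 0.1694]
ee_rot: [3.141, -0.0, 1.01]
wrist_force: [1.1, 1.5, 4.4]
width: 0.0333
finger_force: 30.0
```

Call:
carry_out([
  [[0,0,0.001],0,1],
  [[0,0,0.002],0,1],
  [[0,0,0.002],0,1],
])

```text
time: 9.05
tool_pos: [0.6406, -0.0159, 0.1673]
ee_rot: [3.142, -0.0, 1.01]
wrist_force: [0.6, 2.8, 3.4]
width: 0.0335
finger_force: 30.0
```

Call:
carry_out([
  [[0,0,0.001],0,1],
  [[0,0,0.002],0,1],
  [[0,0,0.002],0,1],
])

```text
time: 9.43
tool_pos: [0.6406, -0.0159, 0.1653]
ee_rot: [3.142, -0.0, 1.01]
wrist_force: [1.2, 1.8, 3.6]
width: 0.0334
finger_force: 30.0
```

Call:
carry_out([
  [[0,0,0.001],0,1],
  [[0,0,0.002],0,1],
  [[0,0,0.002],0,1],
])

```text
time: 9.8
tool_pos: [0.6406, -0.0159, 0.1633]
ee_rot: [-3.141, -0.0, 1.01]
wrist_force: [1.8, 1.6, 3.8]
width: 0.0332
finger_force: 30.0
```

Call:
carry_out([
  [[0,0,0.001],0,1],
  [[0,0,0.002],0,1],
  [[0,0,0.002],0,1],
])

```text
time: 10.18
tool_pos: [0.6406, -0.0159, 0.1613]
ee_rot: [-3.141, -0.0, 1.01]
wrist_force: [1.5, 0.8, 4.6]
width: 0.0338
finger_force: 30.0
```

Call:
carry_out([
  [[0,0,0.001],0,1],
  [[0,0,0.002],0,1],
  [[0,0,0.002],0,1],
])

```text
time: 10.55
tool_pos: [0.6405, -0.0159, 0.1592]
ee_rot: [-3.141, -0.0, 1.01]
wrist_force: [1.7, 1.6, 4.3]
width: 0.0335
finger_force: 30.0
```

Call:
carry_out([
  [[0,0,0.001],0,1],
  [[0,0,0.002],0,1],
  [[0,0,0.002],0,1],
])

```text
time: 10.92
tool_pos: [0.6406, -0.0159, 0.1572]
ee_rot: [-3.141, -0.0, 1.01]
wrist_force: [1.5, 2.2, 3.1]
width: 0.0333
finger_force: 30.0
```

Call:
carry_out([
  [[0,0,0.001],0,1],
  [[0,0,0.002],0,1],
  [[0,0,0.002],0,1],
])

```text
time: 11.3
tool_pos: [0.6406, -0.0159, 0.1553]
ee_rot: [-3.141, -0.0, 1.01]
wrist_force: [1.8, 2.3, 3.7]
width: 0.0331
finger_force: 30.0
```

Call:
carry_out([
  [[0,0,0.001],0,1],
  [[0,0,0.002],0,1],
  [[0,0,0.002],0,1],
])

```text
time: 11.68
tool_pos: [0.6406, -0.0159, 0.1532]
ee_rot: [-3.141, -0.0, 1.01]
wrist_force: [1.9, 1.9, 3.8]
width: 0.0336
finger_force: 30.0
```

Call:
carry_out([
  [[0,0,0.001],0,1],
  [[0,0,0.002],0,1],
  [[0,0,0.002],0,1],
])

```text
time: 12.05
tool_pos: [0.6406, -0.0159, 0.1513]
ee_rot: [-3.141, -0.0, 1.01]
wrist_force: [2.7, 2.2, 3.9]
width: 0.0332
finger_force: 30.0
```

Call:
carry_out([
  [[0,0,0.001],0,1],
  [[0,0,0.002],0,1],
  [[0,0,0.002],0,1],
])

```text
time: 12.42
tool_pos: [0.6406, -0.0159, 0.1493]
ee_rot: [-3.141, -0.0, 1.01]
wrist_force: [2.1, 1.5, 2.4]
width: 0.0334
finger_force: 30.0
```

Call:
carry_out([
  [[0,0,0.001],0,1],
  [[0,0,0.002],0,1],
  [[0,0,0.002],0,1],
])

```text
time: 12.8
tool_pos: [0.6406, -0.0159, 0.1474]
ee_rot: [3.142, -0.0, 1.01]
wrist_force: [2.2, 1.7, 3.2]
width: 0.0332
finger_force: 30.0
```

Call:
carry_out([
  [[0,0,0.001],0,1],
  [[0,0,0.002],0,1],
  [[0,0,0.002],0,1],
])

```text
time: 13.18
tool_pos: [0.6407, -0.0159, 0.1459]
ee_rot: [3.141, -0.0, 1.01]
wrist_force: [1.2, 1.9, 6.2]
width: 0.0333
finger_force: 30.0
```

Call:
carry_out([
  [[0,0,0.001],0,1],
  [[0,0,0.001],0,1],
  [[0,0,0.001],0,1],
])

```text
time: 13.55
tool_pos: [0.6407, -0.0158, 0.1451]
ee_rot: [3.141, -0.001, 1.01]
wrist_force: [1.4, 2.8, 5.8]
width: 0.0332
finger_force: 30.0
```

Call:
carry_out([
  [[0,0,0.001],0,1],
  [[0,0,0.001],0,1],
  [[0,0,0.001],0,1],
])

```text
time: 13.92
tool_pos: [0.6407, -0.0158, 0.1442]
ee_rot: [3.141, -0.001, 1.01]
wrist_force: [0.9, 2.0, 6.3]
width: 0.0331
finger_force: 30.0
```

Run:
```python
from h import *
S=[];F=[]
for i in range(4):
    s=robot.snapshot('wrist'); o=robot.get_obs(); F.append(o['wrist_force']);S.append(o['tool_pos'])
print(np.round(F,2),np.round(S,5),o['wrist_torque'],o['width'])
P=pts(s); h=cv2.cvtColor(s['image'],cv2.COLOR_RGB2HSV)
cv2.imwrite('pics/w3.png',cv2.cvtColor(s['image'],cv2.COLOR_RGB2BGR))
m=(h[...,0]>5)&(h[...,0]<35)&(h[...,1]>130)&(np.linalg.norm(P[...,:2]-o['tool_pos'][:2],axis=-1)<.03)&(P[...,2]<.25)
print('cap top z - tcp',np.percentile(P[m][:,2],[50,80,95])-o['tool_pos'][2])
red=((h[...,0]<7)|(h[...,0]>172))&(h[...,1]>110)&(abs(P[...,2]-.133)<.008); print(red.sum(),np.percentile(P[red],[2,50,98],axis=0).round(4))
```

```text
[[1.86 1.13 6.13]
 [1.72 2.77 6.34]
 [1.18 1.41 6.72]
 [1.72 2.16 7.06]] [[ 0.64067 -0.01575  0.14419]
 [ 0.64068 -0.01576  0.14421]
 [ 0.64067 -0.01578  0.14416]
 [ 0.64068 -0.01576  0.14419]] [ 0.41560118 -0.17074088 -0.00284832] 0.03306041506405218
cap top z - tcp [0.0275408  0.02820228 0.02875937]
607 [[ 0.6244 -0.0235  0.1302]
 [ 0.6545  0.0033  0.133 ]
 [ 0.6652  0.0098  0.1344]]
```

View pics/w3.png

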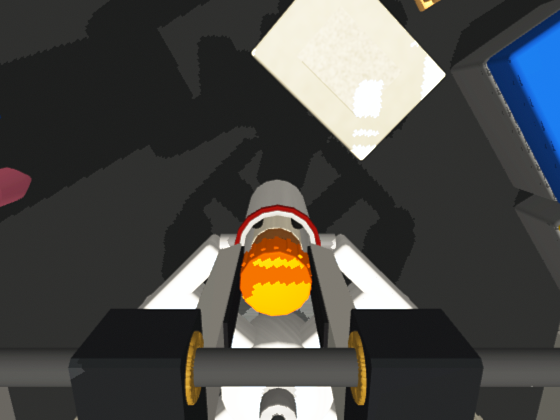

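The tube is in the bucket with its cap at (276,283), and it hasn't slipped in the grip. The vertical force has started to rise. I'll continue in half-millimetre steps and average the readings.

Call:
carry_out([
  [[0,0,0.0007],0,1],
  [[0,0,0.0007],0,1],
])

```text
time: 14.38
tool_pos: [0.6407, -0.0157, 0.1437]
ee_rot: [3.141, -0.001, 1.01]
wrist_force: [0.8, 2.0, 6.4]
width: 0.0335
finger_force: 30.0
```

```bash
cat > f.py <<'E'
from h import *
F=[]
for i in range(5):
    s=robot.snapshot('wrist'); o=robot.get_obs(); F.append(np.r_[o['wrist_force'],o['tool_pos']*1000])
print(np.mean(F,0).round(2),np.std(F,0)[:3].round(2),o['time'])
E
python3 f.py
```

```text
[  1.22   2.29   6.71 640.68 -15.69 143.74] [0.39 0.63 0.26] 14.625
```

Run:
```python
from h import *
s=robot.snapshot('wrist');o=robot.get_obs();P=pts(s);h=cv2.cvtColor(s['image'],cv2.COLOR_RGB2HSV)
t=o['tool_pos']; y=o['ee_rot'][2]; X=np.array([np.cos(y),np.sin(y)]);Y=np.array([np.sin(y),-np.cos(y)])
m=(h[...,0]>5)&(h[...,0]<35)&(h[...,1]>130)&(np.linalg.norm(P[...,:2]-t[:2],axis=-1)<.022)&(P[...,2]>t[2]+.0235)&(P[...,2]<t[2]+.04)
q=P[m]; A=np.c_[(q[:,:2]-t[:2])@X,(q[:,:2]-t[:2])@Y,np.ones(len(q))]
k=np.ones(len(q),bool)
for _ in range(5):
    c=np.linalg.lstsq(A[k],q[k,2],rcond=None)[0]; k=abs(A@c-q[:,2])<.002
print('n',len(q),'median z-tcp',np.median(q[:,2])-t[2],'plane',c-[0,0,t[2]],'tilt deg',np.degrees(c[:2]))
cc=max(cv2.findContours(m.astype(np.uint8),0,1)[0],key=cv2.contourArea);(u,v),ab,_=cv2.fitEllipse(cc);p=ray(s,u,v,t[2]+.0275)[:2]-t[:2];print('cap off',p@X,p@Y)
# bucket rim plane
red=((h[...,0]<7)|(h[...,0]>172))&(h[...,1]>110)&(abs(P[...,2]-.133)<.008); r=P[red]
B=np.c_[(r[:,:2]-t[:2])@X,(r[:,:2]-t[:2])@Y,np.ones(len(r))];print('rim',np.linalg.lstsq(B,r[:,2],rcond=None)[0])
```

```text
n 3948 median z-tcp 0.027742651143445346 plane [0.00965054 0.00884063 0.02778998] tilt deg [0.55293515 0.50653052]
cap off 0.0010165827562103758 -0.0014537800453168815
rim [-0.03275342  0.00080785  0.13351282]
```

Call:
carry_out([
  [[0,0,0.0007],0,1],
  [[0,0,0.0007],0,1],
])

```text
time: 14.92
tool_pos: [0.6407, -0.0157, 0.1433]
ee_rot: [3.141, -0.001, 1.01]
wrist_force: [1.4, 3.1, 8.1]
width: 0.0335
finger_force: 30.0
```

```bash
python3 f.py
```

```text
[  0.95   2.24   7.46 640.7  -15.64 143.31] [0.15 0.31 0.19] 15.175
```

Call:
carry_out([
  [[0,0,0.001],0,1],
  [[0,0,0.001],0,1],
])

```text
time: 15.42
tool_pos: [0.6407, -0.0156, 0.1427]
ee_rot: [3.141, -0.001, 1.01]
wrist_force: [-0.0, 3.0, 9.1]
width: 0.0336
finger_force: 30.0
```

```bash
python3 f.py
```

```text
[ 4.2000e-01  2.5300e+00  8.6000e+00  6.4074e+02 -1.5570e+01  1.4273e+02] [0.25 0.17 0.61] 15.675
```

Call:
carry_out([
  [[0,0,0.001],0,1],
  [[0,0,0.002],0,1],
  [[0,0,0.002],0,1],
])

```text
time: 16.05
tool_pos: [0.6409, -0.0155, 0.1418]
ee_rot: [3.14, -0.002, 1.01]
wrist_force: [-0.2, 2.1, 11.1]
width: 0.0334
finger_force: 30.0
```

```bash
python3 f.py
```

```text
[ 2.3000e-01  2.4700e+00  1.1350e+01  6.4086e+02 -1.5410e+01  1.4181e+02] [0.54 0.27 0.32] 16.3
```

Call:
carry_out([
  [[0,0,0.0006],0,1],
  [[0,0,0.0006],0,1],
])

```text
time: 16.55
tool_pos: [0.6409, -0.0154, 0.1416]
ee_rot: [3.14, -0.002, 1.01]
wrist_force: [-1.2, 2.7, 12.9]
width: 0.0331
finger_force: 30.0
```

```bash
python3 f.py
```

```text
[ -0.87   3.03  12.59 640.9  -15.39 141.63] [0.52 0.26 0.31] 16.8
```

Call:
carry_out([
  [[0,0,-0.001],0,1],
  [[0,0,-0.002],0,1],
  [[0,0,-0.003],0,1],
  [[0,0,-0.003],0,1],
])

```text
time: 17.3
tool_pos: [0.6407, -0.0155, 0.1418]
ee_rot: [3.142, -0.001, 1.01]
wrist_force: [1.3, 3.0, 5.4]
width: 0.0331
finger_force: 30.0
```

Call:
carry_out([
  [[0,0,-0.001],0,1],
  [[0,0,-0.002],0,1],
  [[0,0,-0.002],0,1],
  [[0,0,-0.002],0,-0.3],
  [[0,0,-0.002],0,-0.3],
  [[0,0,-0.002],0,-0.3],
  [[0,0,-0.002],0,-0.3],
  [[0,0,-0.002],0,-0.3],
  [[0,0,-0.002],0,-0.3],
])

```text
time: 18.42
tool_pos: [0.6405, -0.0159, 0.1435]
ee_rot: [-3.142, 0.0, 1.01]
wrist_force: [-0.0, 0.1, 0.7]
width: 0.0609
finger_force: 0.0
```

```bash
cat > a.py <<'E'
from h import *
import sys
S=snap('scene',sys.argv[1] if len(sys.argv)>1 else None); P=pts(S)
o=robot.get_obs(); print(o['time'],o['tool_pos'].round(4),o['wrist_force'].round(2),round(o['width'],4))
c=np.array([.6407,-.0150]); X=np.array([.532,.847]); Y=np.array([.847,-.532])
a=(P[...,:2]-c)@X; b=(P[...,:2]-c)@Y; z=P[...,2]
m=(abs(b)<.014)&(z>.05)&(z<.112)&(a>-.01)&(a<.075)
k=np.polyfit(z[m],a[m],1)
for _ in range(3):
    g=m&(abs(np.polyval(k,z)-a)<.006); k=np.polyfit(z[g],a[g],1)
print('n',g.sum(),'tilt deg',np.degrees(np.arctan(-k[0])).round(1),'front at z=.09',np.polyval(k,.09).round(4))
h=cv2.cvtColor(S['image'],cv2.COLOR_RGB2HSV)
q=(h[...,0]>5)&(h[...,0]<30)&(h[...,1]>150)&(abs(a)<.05)&(abs(b)<.03)&(z>.14)&(z<.2)
if q.sum()>8: print('cap n',q.sum(),'a,b,z',[np.percentile(t[q],[5,50,95]).round(4).tolist() for t in (a,b,z)])
E
python3 a.py
python3 - <<'E'
from h import *
s=robot.snapshot('wrist');P=pts(s);h=cv2.cvtColor(s['image'],cv2.COLOR_RGB2HSV);t=robot.get_obs()['tool_pos']
m=(h[...,0]>5)&(h[...,0]<35)&(h[...,1]>130)&(np.linalg.norm(P[...,:2]-t[:2],axis=-1)<.022)&(P[...,2]>.162)&(P[...,2]<.185)
print('cap top z',np.median(P[m][:,2]),m.sum())
E
```

```text
18.475 [ 0.6406 -0.0159  0.1435] [ 0.65 -0.4  -0.03] 0.0612
n 161 tilt deg 1.6 front at z=.09 0.0233
cap n 149 a,b,z [[-0.0087, 0.0098, 0.0168], [-0.0114, 0.0017, 0.0142], [0.1427, 0.1673, 0.1723]]
cap top z 0.16981118776729706 4098
```

Call:
carry_out([
  [[0,0,-0.0105],0,-0.3],
  [[0.015,0,-0.0105],0,-0.3],
  [[0.035,0,-0.0105],0,-0.3],
  [[0.045,0,-0.0105],0,-0.3],
  [[0.045,0,-0.0105],0,0.8],
  [[0.045,0,-0.0105],0,0.8],
  [[0.045,0,-0.0105],0,0.8],
  [[0.045,0,-0.0105],0,0.8],
  [[0.045,0,-0.0105],0,0.8],
  [[0.045,0,-0.0105],0,0.8],
])

```text
time: 19.77
tool_pos: [0.6645, 0.0221, 0.1541]
ee_rot: [3.142, -0.0, 1.01]
wrist_force: [0.2, -0.6, -1.0]
width: 0.01
finger_force: 0.0
```

```bash
python3 a.py s4.png
python3 - <<'E'
import cv2
i=cv2.imread('pics/s4.png')[120:260,170:310]; cv2.imwrite('pics/s4c.png',cv2.resize(i,None,fx=4,fy=4,interpolation=cv2.INTER_CUBIC))
E
```

```text
19.825 [0.6645 0.0221 0.154 ] [ 0.06 -0.31  0.07] 0.0094
n 160 tilt deg 0.8 front at z=.09 0.0237
cap n 41 a,b,z [[-0.0052, 0.0114, 0.0362], [-0.0095, -0.0052, 0.0156], [0.1501, 0.168, 0.189]]
```

View pics/s4c.png

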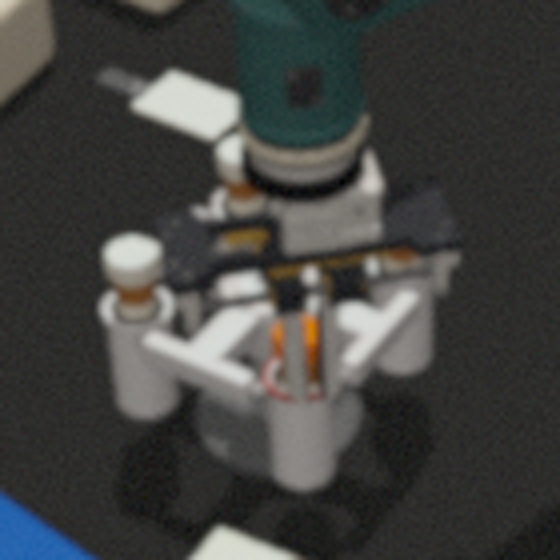

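The crop shows the fingers nearly shut at (305,350), just outside the cap with a clear gap. The bucket at (300,440) hangs plumb. Now I'll push inward slowly.

Call:
carry_out([
  [[-0.006,0,0],0,0.8],
  [[-0.012,0,0],0,0.8],
  [[-0.016,0,0],0,0.8],
  [[-0.019,0,0],0,0.8],
  [[-0.021,0,0],0,0.8],
  [[-0.023,0,0],0,0.8],
  [[-0.025,0,0],0,0.8],
  [[-0.026,0,0],0,0.8],
  [[-0.026,0,0],0,0.8],
  [[-0.026,0,0],0,0.8],
])

```text
time: 21.08
tool_pos: [0.6509, 0.0004, 0.1542]
ee_rot: [3.141, -0.001, 1.01]
wrist_force: [0.2, 1.4, 1.3]
width: 0.0095
finger_force: 0.8
```

```bash
python3 a.py
```

```text
21.125 [6.508e-01 3.000e-04 1.540e-01] [-0.35  0.31  1.02] 0.0097
n 177 tilt deg 10.0 front at z=.09 0.0296
cap n 39 a,b,z [[-0.0105, 0.0098, 0.0157], [-0.0055, -0.0028, 0.0014], [0.1471, 0.1675, 0.1887]]
```

Call:
carry_out([
  [[-0.001,0,0],0,0.8],
  [[-0.002,0,0],0,0.8],
  [[-0.003,0,0],0,0.8],
  [[-0.004,0,0],0,0.8],
  [[-0.005,0,0],0,0.8],
  [[-0.006,0,0],0,0.8],
  [[-0.007,0,0],0,0.8],
  [[-0.008,0,0],0,0.8],
  [[-0.008,0,0],0,0.8],
])

```text
time: 22.25
tool_pos: [0.6464, -0.0067, 0.154]
ee_rot: [3.142, -0.0, 1.01]
wrist_force: [1.3, 2.5, 1.7]
width: 0.0096
finger_force: 1.2
```

```bash
python3 a.py
```

```text
22.3 [ 0.6465 -0.0066  0.154 ] [1.36 2.46 2.14] 0.0096
n 191 tilt deg 23.6 front at z=.09 0.0414
cap n 38 a,b,z [[-0.0154, 0.0009, 0.0116], [-0.0048, -0.0019, 0.0021], [0.1416, 0.1619, 0.1749]]
```

Call:
carry_out([
  [[-0.0005,0,0],0,0.8],
  [[-0.001,0,0],0,0.8],
  [[-0.0012,0,0],0,0.8],
  [[-0.0012,0,0],0,0.8],
  [[-0.0012,0,0],0,0.8],
])

```text
time: 22.92
tool_pos: [0.6458, -0.0076, 0.1539]
ee_rot: [-3.142, -0.0, 1.01]
wrist_force: [2.0, 1.1, 1.8]
width: 0.0092
finger_force: 1.3
```

```bash
python3 a.py
```

```text
22.975 [ 0.6458 -0.0076  0.1539] [1.49 1.31 1.63] 0.0092
n 182 tilt deg 24.6 front at z=.09 0.0435
cap n 39 a,b,z [[-0.0127, 0.0005, 0.0085], [-0.0053, -0.0018, 0.0018], [0.1413, 0.1593, 0.1701]]
```

Tilt is about 24–25°. Now I'll ease it back and clear away.

Call:
carry_out([
  [[0.001,0,0],0,0.8],
  [[0.0025,0,0],0,0.8],
  [[0.004,0,0],0,0.8],
  [[0.0055,0,0],0,0.8],
  [[0.007,0,0],0,0.8],
  [[0.0085,0,0],0,0.8],
  [[0.01,0,0],0,0.8],
  [[0.0115,0,0],0,0.8],
  [[0.013,0,0],0,0.8],
  [[0.0145,0,0],0,0.8],
])

```text
time: 24.22
tool_pos: [0.6533, 0.0045, 0.1538]
ee_rot: [-3.141, 0.001, 1.01]
wrist_force: [0.6, 0.9, 0.2]
width: 0.0093
finger_force: 0.0
```

Call:
carry_out([
  [[0.005,0,0],0,0.8],
  [[0.015,0,0],0,0.8],
  [[0.025,0,0],0,0.8],
  [[0.03,0,0],0,0.8],
  [[0.03,0,-0.02],0,0.8],
  [[0.03,0,-0.06],0,0.8],
  [[0.03,0,-0.1],0,0.8],
  [[0.03,0,-0.1],0,0.8],
  [[0.03,0,-0.1],0,0.8],
  [[0.03,0,-0.1],0,0.8],
])

```text
time: 25.48
tool_pos: [0.6687, 0.0301, 0.2513]
ee_rot: [-3.138, 0.002, 1.01]
wrist_force: [0.8, -0.1, 0.5]
width: 0.0099
finger_force: 0.0
```

Call:
carry_out([
  [[0,0,0],0,0.8],
  [[0,0,0],0,0.8],
  [[0,0,0],0,0.8],
  [[0,0,0],0,0.8],
  [[0,0,0],0,0.8],
  [[0,0,0],0,0.8],
  [[0,0,0],0,0.8],
  [[0,0,0],0,0.8],
])

```text
time: 26.48
tool_pos: [0.6695, 0.0301, 0.254]
ee_rot: [-3.142, -0.0, 1.01]
wrist_force: [0.5, -0.9, 1.2]
width: 0.0093
finger_force: 0.0
```

```bash
python3 a.py s5.png; python3 a.py
python3 - <<'E'
from h import *
i=cv2.imread('pics/s5.png')[120:260,170:310]; cv2.imwrite('pics/s5c.png',cv2.resize(i,None,fx=4,fy=4,interpolation=cv2.INTER_CUBIC))
s=snap('wrist');P=pts(s);h=cv2.cvtColor(s['image'],cv2.COLOR_RGB2HSV)
m=(h[...,0]>5)&(h[...,0]<35)&(h[...,1]>130)&(np.linalg.norm(P[...,:2]-[.6407,-.015],axis=-1)<.025)&(P[...,2]>.162)&(P[...,2]<.185)
print('cap top z',m.sum(),np.median(P[m],0))
E
```

```text
26.525 [0.6694 0.0301 0.254 ] [-0.33 -0.93  0.11] 0.0096
n 159 tilt deg 0.6 front at z=.09 0.0237
cap n 150 a,b,z [[-0.0092, 0.0097, 0.0176], [-0.0117, 0.0024, 0.0146], [0.1455, 0.1675, 0.1722]]
26.575 [0.6695 0.03   0.254 ] [0.28 0.5  0.25] 0.0094
n 156 tilt deg 0.5 front at z=.09 0.0237
cap n 148 a,b,z [[-0.0083, 0.0098, 0.017], [-0.0122, 0.0023, 0.0147], [0.1443, 0.1676, 0.1731]]
cap top z 739 [ 0.63968496 -0.01470208  0.16988952]
```

View pics/s5c.png

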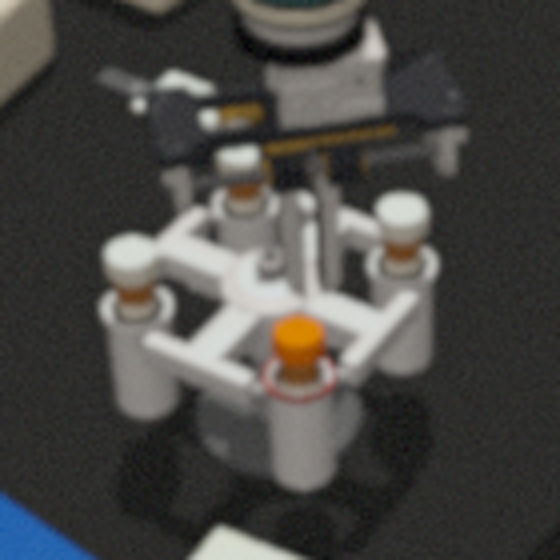

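The last crop shows the orange cap upright at (300,345) in the red-rimmed bucket, with the bucket plumb and the gripper clear. The cap top hasn't moved since seating.

```bash
python3 -c "
from bench import robot
print(robot.close_job())"
```

```text
the job is handed in; nothing more can be done
None
```

I handed the job in at about 27 s: the orange-capped tube is in the red-rimmed bucket, pressed to about 9 N above rib drag (estimated from noisy wrist-force readings, so less certain than the rest), then rocked to about 24–25° foot outward and left hanging plumb and still with the gripper clear and nothing else touched.

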